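Unstack the lids and close the jars

ROBOT

A 6-joint arm with a two-finger parallel gripper is mounted at the origin on a cart in front of the work surface, level with it; the furniture and walls round the work are solid. World frame = base frame: x ahead of the robot, y to its left, z up, the work surface at z = 0. Lengths are in mm, angles in rad, forces in N, time in s.
With the tool pointing down it reaches from about 400 to 925 mm from the base axis. Payload 3.4 kg.
Tool frame: the origin (TCP) lies midway between the tips of the shut fingers; the grasp point (between the pads) lies 19 mm behind it (ctrl.grasp_offset is the z of the grasp point in the tool frame, in mm); z points along the fingers, y is the line along which they close (so a half turn about z gives the same grasp; the last joint's range is limited). The gripper opens to 85 mm and grips with 20 to 120 N. Pads are 22 mm wide; open, the fingers measure 114 mm over their backs; the gripper's body (76 mm by 85 mm) begins 54 mm behind the grasp point. The pads swing forward as they close: fully open they stand 13 mm farther back than shut.
Start: joints at [1.133, 0.307, 1.506, -0, 1.328, -0.073], TCP at [204.624, 537.364, 231.305] pointing down, gripper open.
Joint ranges: [-3.12, 3.12], [-1.05, 2.28], [0.14, 2.33], [-1.42, 4.57], [0.1, 2.73], [-2.68, 2.68]. Speed limits (rad/s): [2.57, 2.57, 3.14, 3.14, 3.14, 3.14].

INTERFACE

Orientations are given as a rotation vector (axis times angle).
In Python, from workcell import ctrl gives the robot as it stands.
- The arm moves only by the tool drive_tool, never from a script. Its argument "steps" is a list of rows, each an object with "fingers": the finger opening in m, from 0 to 0.0854; "dp": the shift along the tool's x, y, z in m, a list of three; "delta_rot": the turn, a rotation vector about the tool's x, y, z in degrees, a list of three. In form: [{"fingers": fingers, "dp": [tx, ty, tz], "delta_rot": [wx, wy, wz]}, ...]. A call has 1 to 20 rows; each row is the pose to reach, as a shift and turn from the pose commanded when the call began, along the tool's axes at that moment; what a row does not reach only later rows make up. A row lasts 1/10 s, in which the tool goes at most 50 mm and 8.59 degrees, less where a joint would pass 70% of its speed; a pose out of reach is approached as far as the arm can. A call with a gripper value outside its range is refused whole. The fingers move at their own pace and stop on an object; "newtons" is the grip in N (left out, the last holds). Time passes only in rows, so rows that repeat a pose let the fingers close. It gives the time, the measured TCP pose, the force, the opening and the grip force at its end, in the units of the state.
- ctrl.get_state(): the state, without advancing time (a new reading comes with each control period).
- ctrl.camera(name): name is "scene" or "top"; returns the picture (384x512x3 uint8, red, green, blue); there is no depth.
- ctrl.camera_params(name): a dict with "K" (3x3 intrinsics, pixels), "dist_coeffs" ([k1, k2, p1, p2, k3] as OpenCV has them; the pictures are not rectified), "rvec" (rotation vector, rad) and "tvec" (3), from world to camera coordinates, as OpenCV has them. Camera axes: x right, y down, z forward; pixel columns grow to the right and rows downward; lengths in mm; the calibration is good to about 2 mm. A picture is of the moment at which its call begins. camera_params takes no time and is no camera call.
- ctrl.sign_off(): hands the job in; it is judged then, once.
Trained networks look in the newest picture that a camera, given by its name, has taken for a name from the list of things; names that differ only in an ending like _2 or _b are one class to them, and where a whole thing is asked for, a point or a joint stands for the part that bears it (a point fixed in the world has none). Each returns a list of dicts, best first, with "confidence" (0 to 1); they miss things now and then, are a little off and sometimes report something else, mostly with a low value. They report only what shows in the picture. A call takes as long as a camera call. They do not tell look-alikes from the thing itself.
- ctrl.outline_of(camera, thing): "region" (384x512 bool, what is visible of it) and "xy" ([column, row] in pixels, amid what is visible of it).
The state is a dict: "time": time; "joints": joint angles; "qvel": joint speeds; "joint_efforts": joint torques, N m; "ee_pos": TCP position; "eef_rot": TCP orientation; "wrist_force": force on the tool from outside, world axes, zero at the start; "wrist_torque": the same for the moment, N m; "width": opening from 0.0 (shut) to 1.0 (fully open); "gripper_force": force on a finger pad.
Only numpy, scipy, OpenCV 4.12 (cv2) and the standard library are available. Lean on these libraries where they do the work, as an engineer would, in place of code of your own. Each camera call takes 0.05 s, during which the arm holds its last target. There are 200 camera calls.

TASK

The four open jars have been washed and their lids stand stacked on the cork trivet. Working down the stack from the top, put every lid on the jar of its own colour and size, lowering it gently until its plug is in the mouth and the lid lies flat on the rim. Leave the jars standing where they are, and do not disturb the closed charcoal jar or the striped mug.

Things in the scene. Friction and masses are not known exactly. Their poses are not given: they have to be found in the camera images.
- lid_white: White stoneware lid, smallest of four: flat disc 36 mm across, 12 mm thick, no knob; under it a clay plug 9 mm deep, 19 mm across, 13 at its foot. Origin: centre of the plug's foot (plug z 0-9 mm, disc 9-21 mm); z up. Grip the disc across its rim. Top of the stack; each lid's plug stands on the flat top of the next larger, up to 4 mm off centre.
- lid_blue: Blue stoneware lid, second smallest of four: flat disc 47 mm across, 12 mm thick, no knob; under it a clay plug 9 mm deep, 30 mm across, 24 at its foot. Origin: centre of the plug's foot (plug z 0-9 mm, disc 9-21 mm); z up. Grip the disc across its rim. Starts second from the top.
- lid_mustard: Mustard stoneware lid, second largest of four: flat disc 58 mm across, 12 mm thick, no knob; under it a clay plug 9 mm deep, 41 mm across, 35 at its foot. Origin: centre of the plug's foot (plug z 0-9 mm, disc 9-21 mm); z up. Grip the disc across its rim. Starts third from the top.
- lid_green: Green stoneware lid, largest of four: flat disc 69 mm across, 12 mm thick, no knob; under it a clay plug 9 mm deep, 52 mm across, 46 at its foot. Origin: centre of the plug's foot (plug z 0-9 mm, disc 9-21 mm); z up. Grip the disc across its rim. Starts at the bottom, on a round cork trivet 120 mm across, 12 mm thick, fixed to the table.
- jar_white: White open jar, smallest of four, empty, loose, upright on the table: 56 mm high, belly 46 mm across, neck 30 mm across over the top 10 mm, mouth 24 mm across. Takes the white lid: plug in the mouth with 2.5 mm play all round, disc flat on the rim, overhanging the neck by 3 mm; the lid's origin is then 47 mm above the jar's. Origin: centre of the underside; z up.
- jar_blue: Blue open jar, second smallest of four, empty, loose, upright on the table: 62 mm high, belly 57 mm across, neck 41 mm across over the top 10 mm, mouth 35 mm across. Takes the blue lid: plug in the mouth with 2.5 mm play all round, disc flat on the rim, overhanging the neck by 3 mm; the lid's origin is then 53 mm above the jar's. Origin: centre of the underside; z up.
- jar_mustard: Mustard open jar, second largest of four, empty, loose, upright on the table: 68 mm high, belly 68 mm across, neck 52 mm across over the top 10 mm, mouth 46 mm across. Takes the mustard lid: plug in the mouth with 2.5 mm play all round, disc flat on the rim, overhanging the neck by 3 mm; the lid's origin is then 59 mm above the jar's. Origin: centre of the underside; z up.
- jar_green: Green open jar, largest of four, empty, loose, upright on the table: 74 mm high, belly 79 mm across, neck 63 mm across over the top 10 mm, mouth 57 mm across. Takes the green lid: plug in the mouth with 2.5 mm play all round, disc flat on the rim, overhanging the neck by 3 mm; the lid's origin is then 65 mm above the jar's. Origin: centre of the underside; z up.
- jar_charcoal: The fifth jar of the set, dark charcoal, 96 mm high with its lid (fixed on), 68 mm across, already closed; it shows how the others shall look. Loose, 0.45 kg. To be left alone. Origin: centre of the underside; z up.
- striped_mug: A white mug with green stripes, 101 mm high, about 86 mm across, handle sticking out to 120 mm; loose. To be left alone. Origin: under the middle of its extents, on the table; z up.
Not all that is in view belongs to the job. What is shaped like the lid_mustard but pink is not meant.

How it is judged (in metres and radians):
On the way, in this order (a step that is already met when the one before it is completed fails the run):
1. the white lid lies fully home on the white jar and is released (horizontal distance between lid_white and jar_white below 0.006 m and z of lid_white in the frame of jar_white between 0.044 and 0.05 m and angle between lid_white's own z axis and vertical below 0.08 rad and angle between jar_white's own z axis and vertical below 0.06 rad and not (contact force between lid_white and the fingers above 0.05 N)), for 0.2 s.
2. the blue lid lies fully home on the blue jar and is released (horizontal distance between lid_blue and jar_blue below 0.006 m and z of lid_blue in the frame of jar_blue between 0.05 and 0.056 m and angle between lid_blue's own z axis and vertical below 0.08 rad and angle between jar_blue's own z axis and vertical below 0.06 rad and not (contact force between lid_blue and the fingers above 0.05 N)), for 0.2 s.
3. the mustard lid lies fully home on the mustard jar and is released (horizontal distance between lid_mustard and jar_mustard below 0.006 m and z of lid_mustard in the frame of jar_mustard between 0.056 and 0.062 m and angle between lid_mustard's own z axis and vertical below 0.08 rad and angle between jar_mustard's own z axis and vertical below 0.06 rad and not (contact force between lid_mustard and the fingers above 0.05 N)), for 0.2 s.
4. the green lid lies fully home on the green jar and is released (horizontal distance between lid_green and jar_green below 0.006 m and z of lid_green in the frame of jar_green between 0.062 and 0.068 m and angle between lid_green's own z axis and vertical below 0.08 rad and angle between jar_green's own z axis and vertical below 0.06 rad and not (contact force between lid_green and the fingers above 0.05 N)), for 0.2 s.
At the end, for the whole second after the job is handed in: Each of the four lids is at rest on the jar of its colour: centred within 6 mm, at its seated height within 3 mm, level within 0.08 rad; all four jars stand upright (within 0.06 rad) and at rest (horizontal distance between lid_white and jar_white below 0.006 m and z of lid_white in the frame of jar_white between 0.044 and 0.05 m and angle between each of lid_white, lid_blue, lid_mustard, lid_green's own z axis and vertical below 0.08 rad and angle between each of jar_white, jar_blue, jar_mustard, jar_green's own z axis and vertical below 0.06 rad and linear speed of each of lid_white, jar_white, lid_blue, jar_blue, lid_mustard, jar_mustard, lid_green, jar_green below 0.01 m/s and horizontal distance between lid_blue and jar_blue below 0.006 m and z of lid_blue in the frame of jar_blue between 0.05 and 0.056 m and horizontal distance between lid_mustard and jar_mustard below 0.006 m and z of lid_mustard in the frame of jar_mustard between 0.056 and 0.062 m and horizontal distance between lid_green and jar_green below 0.006 m and z of lid_green in the frame of jar_green between 0.062 and 0.068 m); the robot touches nothing.
It fails at once if an open jar is shoved more than 30 mm from its place (distance of any of jar_white, jar_blue, jar_mustard, jar_green from where it was at the start of the episode above 0.03 m).
It fails at once if the charcoal jar or the mug is moved by more than 20 mm (distance of any of jar_charcoal, striped_mug from where it was at the start of the episode above 0.02 m).
It fails at once if a lid is dropped onto its jar (faster than 0.5 m/s just above its seat) ((horizontal distance between lid_white and jar_white below 0.02 m and z of lid_white in the frame of jar_white below 0.061 m and linear speed of lid_white above 0.5 m/s) or (horizontal distance between lid_blue and jar_blue below 0.02 m and z of lid_blue in the frame of jar_blue below 0.067 m and linear speed of lid_blue above 0.5 m/s) or (horizontal distance between lid_mustard and jar_mustard below 0.02 m and z of lid_mustard in the frame of jar_mustard below 0.073 m and linear speed of lid_mustard above 0.5 m/s) or (horizontal distance between lid_green and jar_green below 0.02 m and z of lid_green in the frame of jar_green below 0.079 m and linear speed of lid_green above 0.5 m/s)).
It also fails if it takes over 96 s, if anything falls off the work surface, if the arm or the gripper's body presses on something with over 40 N, if the wrist force passes 120 N, or if a joint passes its speed limit or range.

## Working session

There is one attempt and no reset: what is moved stays moved. The work goes in short steps, Python scripts to look and compute and a tool call to move; the robot and the scene stay as the last step left them, time stands still between calls to the robot, and variables do not carry over. Pictures are saved under pics/ and viewed, at most 17 in all, crops included, and the job is handed in when it is done.

Besides the shell and the picture viewer there is one more tool, called after "Emit:" as name([rows], argument=value, ...), one row to a line, values as JSON. drive_tool: Moves the arm, as the interface text tells. Its arguments: {"type":"object","properties":{"steps":{"type":"array","items":{"type":"object","properties":{"fingers":{"type":"number"},"dp":{"type":"array","items":{"type":"number"}},"delta_rot":{"type":"array","items":{"type":"number"}}}}},"newtons":{"type":"number"}},"required":["steps"]}

```bash
mkdir -p pics; python3 - <<'E'
from workcell import ctrl
import cv2,numpy as np
s=ctrl.get_state();print(s)
for n in("scene","top"):
    im=ctrl.camera(n);cv2.imwrite(f"pics/{n}0.png",im[:,:,::-1]);print(n,ctrl.camera_params(n))
    for t in "lid_white lid_blue lid_mustard lid_green jar_white jar_blue jar_mustard jar_green jar_charcoal striped_mug".split():
        for d in ctrl.outline_of(n,t)[:2]:
            ys,xs=np.nonzero(d["region"]);print(n,t,round(d["confidence"],2),np.round(d["xy"]),xs.min(),xs.max(),ys.min(),ys.max())
E
```

```text
{'time': 0.0, 'joints': array([ 1.13349951e+00,  3.07536462e-01,  1.50765554e+00,  2.29626106e-06,
        1.32841139e+00, -7.34908600e-02]), 'qvel': array([ 0.00064228, -0.00015629, -0.0011267 , -0.00222774,  0.00090798,
        0.00245134]), 'joint_efforts': array([ 3.66140500e-05, -4.57547736e+01, -2.51915163e+01,  2.82258161e-04,
        1.30624723e-02,  9.83671384e-07]), 'ee_pos': array([204.32702619, 536.72919573, 230.408709  ]), 'eef_rot': array([-5.68227069e-01, -3.08925689e+00,  3.05462618e-03]), 'wrist_force': array([0.62790569, 0.11102719, 0.13786507]), 'wrist_torque': array([-0.02440518,  0.01395494,  0.06966451]), 'gripper_force': 0.0, 'width': 0.998410949870689}
scene {'K': array([[431.19447758,   0.        , 256.2083979 ],
       [  0.        , 431.19447758, 192.12538004],
       [  0.        ,   0.        ,   1.        ]]), 'dist_coeffs': array([0.02976968, 0.        , 0.        , 0.        , 0.        ]), 'rvec': array([ 1.95372803, -0.52695141,  0.32395707]), 'tvec': array([-465.37821792,  233.21482319,  746.4691551 ])}
scene lid_white 0.45 [289. 199.] 282 295 195 2
[... 893 characters left out ...]
21,  0.0784239 ]), 'tvec': array([  85.78447276,  550.0367399 , 1134.24678102])}
top lid_white 0.65 [288. 175.] 277 291 169 180
top lid_blue 0.48 [285. 176.] 283 287 177 179
top lid_mustard 0.59 [204. 207.] 195 213 197 215
top lid_mustard 0.55 [285. 177.] 277 292 173 183
top lid_green 0.7 [289. 175.] 282 291 171 179
top lid_green 0.56 [277. 179.] 273 293 171 184
top jar_white 0.5 [193. 236.] 189 204 230 244
top jar_blue 0.57 [238. 183.] 225 242 172 189
top jar_mustard 0.72 [286. 170.] 277 289 165 177
top jar_mustard 0.68 [252. 238.] 245 267 227 249
top jar_green 0.68 [320. 236.] 305 333 222 249
top jar_charcoal 0.89 [358. 165.] 343 369 154 178
top striped_mug 0.63 [166. 145.] 148 178 130 171
```

```bash
python3 - <<'E'
import cv2
a=cv2.imread("pics/top0.png")[100:280,120:400];cv2.imwrite("pics/tc.png",cv2.resize(a,(784,504),interpolation=cv2.INTER_CUBIC))
a=cv2.imread("pics/scene0.png")[120:310,140:400];cv2.imwrite("pics/sc.png",cv2.resize(a,(780,570),interpolation=cv2.INTER_CUBIC))
E
```

```text
(no output)
```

View pics/tc.png

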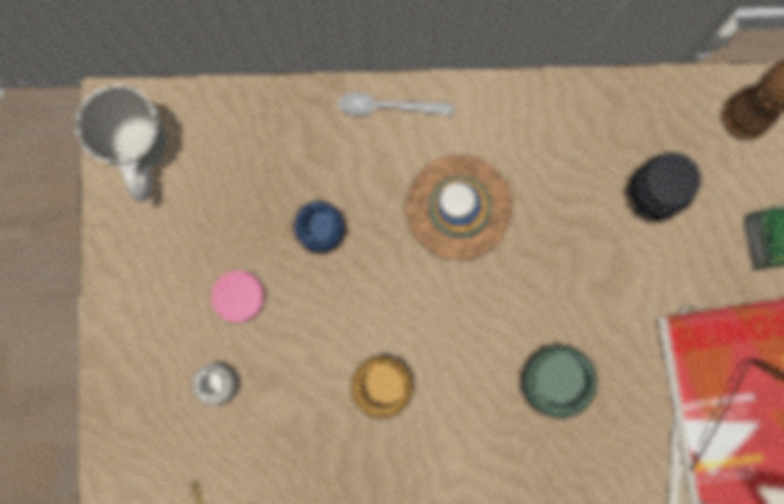

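View pics/sc.png

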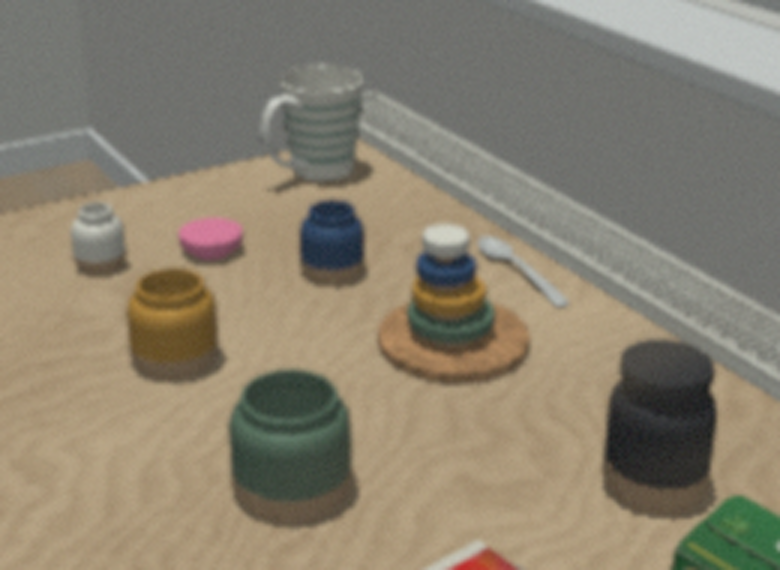

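```bash
cat > h.py <<'E'
import cv2,numpy as np
from scipy.optimize import least_squares
from scipy.spatial.transform import Rotation as R
from workcell import ctrl
P={n:ctrl.camera_params(n) for n in("scene","top")}
def proj(n,p):
    c=P[n];return cv2.projectPoints(np.asarray(p,float).reshape(-1,1,3),c["rvec"],c["tvec"],c["K"],c["dist_coeffs"])[0][:,0]
def jar(D,H):   # list of convex parts: (d,z0,z1); smoothed belly
    return [(D,8,H-16),(D-8,0,H-10),(D-16,H-12,H)]
def lid(D): return [(D,9,21)]
JAR=dict(white=jar(46,56),blue=jar(57,62),mustard=jar(68,68),green=jar(79,74))
LID=dict(white=lid(36),blue=lid(47),mustard=lid(58),green=lid(69))
S=8; A=np.linspace(0,2*np.pi,48,endpoint=False)
def model(n,parts,xyz):
    m=np.zeros((384*S//2,512*S//2),np.uint8)
    s=S//2
    for d,a,b in parts:
        pts=np.concatenate([np.c_[xyz[0]+d/2*np.cos(A),xyz[1]+d/2*np.sin(A),np.full(48,xyz[2]+z)] for z in(a,b)])
        q=(proj(n,pts)+.5)*s-.5
        cv2.fillConvexPoly(m,np.round(cv2.convexHull((q*16).astype(np.float32))).astype(np.int32),255,shift=4)
    return m
def cen(m,k=1):
    M=cv2.moments(m,True);return np.array([M["m10"]/M["m00"],M["m01"]/M["m00"]]),M["m00"]
def segment(im,n,parts,xyz,debug=None):
    """chroma segmentation at 4x, local to the model mask"""
    s=S//2
    big=cv2.resize(im,None,fx=s,fy=s,interpolation=cv2.INTER_CUBIC)
    big=cv2.GaussianBlur(big,(0,0),2).astype(float)+1
    ch=np.dstack([big[:,:,0]/big.sum(2),big[:,:,2]/big.sum(2)])
    m=model(n,parts,xyz)
    k=lambda r:cv2.getStructuringElement(cv2.MORPH_ELLIPSE,(2*r+1,2*r+1))
    ins=cv2.erode(m,k(8))>0; out=(cv2.dilate(m,k(40))>0)&~(cv2.dilate(m,k(16))>0)
    o=np.median(ch[ins],0);w=np.median(ch[out],0)
    t=((ch-w)@(o-w))/((o-w)@(o-w))
    g=((t>.5)&(cv2.dilate(m,k(30))>0)).astype(np.uint8)
    N,L,st,_=cv2.connectedComponentsWithStats(g)
    i=1+np.argmax(st[1:,4]);g=(L==i).astype(np.uint8)
    c,_=cv2.findContours(g,cv2.RETR_EXTERNAL,cv2.CHAIN_APPROX_NONE)
    g=cv2.drawContours(np.zeros_like(g),c,-1,1,-1)
    return g,m
def fit(ims,parts,xyz,cams=("scene","top")):
    xyz=np.array(xyz,float)
    for _ in range(3):
        tg={}
        for n in cams:
            g,m=segment(ims[n],n,parts,xyz);tg[n]=cen(g)
        f=lambda v:np.concatenate([(cen(model(n,parts,[v[0],v[1],xyz[2]]))[0]-tg[n][0])/4 for n in cams])
        r=least_squares(f,xyz[:2],diff_step=.01);xyz[:2]=r.x
    rat=[round(tg[n][1]/cen(model(n,parts,xyz))[1],2) for n in cams]
    each=[least_squares(lambda v:(cen(model(n,parts,[v[0],v[1],xyz[2]]))[0]-tg[n][0])/4,xyz[:2],diff_step=.01).x for n in cams]
    return xyz,np.round(r.fun,2),rat,np.round(each,1)
def ray(n,uv,z):
    c=P[n];Rm=cv2.Rodrigues(c["rvec"])[0]
    q=cv2.undistortPoints(np.array([[uv]],float),c["K"],c["dist_coeffs"])[0,0]
    d=Rm.T@np.array([*q,1]);o=-Rm.T@c["tvec"];return o+d*(z-o[2])/d[2]
def shots(tag):
    ims={}
    for n in("scene","top"):
        ims[n]=ctrl.camera(n);cv2.imwrite(f"pics/{tag}_{n}.png",ims[n][:,:,::-1])
    return ims
def load(tag): return {n:cv2.imread(f"pics/{tag}_{n}.png")[:,:,::-1] for n in("scene","top")}
E
cp pics/scene0.png pics/a_scene.png; cp pics/top0.png pics/a_top.png
python3 - <<'E'
from h import *
ims=load("a")
print(R.from_rotvec(ctrl.get_state()["eef_rot"]).as_matrix().round(3))
uv=lambda x,y:(120+x/2.8,100+y/2.8)
for k,p,z in[("white",(215,383),56),("blue",(321,227),62),("mustard",(382,385),68),("green",(559,380),74)]:
    g=ray("top",uv(*p),z);r=fit(ims,JAR[k],[*g[:2],0]);print(k,r[0].round(1),*r[1:])
g=ray("top",uv(459,201),96);print(g)
print(fit(ims,LID["white"],[*g[:2],75]))
g=ray("top",uv(459,208),12);print("trivet",g, fit(ims,[(120,0,12)],[*g[:2],0]))
for n,p in (("charcoal",(663,187)),("mug",(118,130))): print(n,ray("top",uv(*p),50).round())
E
```

```text
[[-0.935  0.356  0.   ]
 [ 0.356  0.935 -0.   ]
 [-0.     0.    -1.   ]]
white [435.1 267.6   0. ] [ 0.26  1.27 -0.67 -0.04] [0.75, 0.89] [[437.2 275.4]
 [434.9 265.5]]
blue [605.8 150.6   0. ] [ 0.14  1.39 -0.75 -0.22] [0.66, 0.75] [[609.6 158.1]
 [605.1 148.3]]
mustard [429.3  85.1   0. ] [ 0.3   1.59 -0.98 -0.11] [0.76, 0.9] [[431.6  92.4]
 [429.   82.2]]
green [ 432.7 -103.6    0. ] [ 0.12  1.5  -1.29 -0.47] [0.78, 0.84] [[ 434.9  -99. ]
 [ 431.2 -107.4]]
[618.2868062   -3.69131354  96.        ]
(array([615.14514624,  -6.88125633,  75.        ]), array([-0.78, -3.69,  2.39,  0.18]), [1.98, 1.93], array([[ 6.063e+02, -2.340e+01],
       [ 6.157e+02, -4.000e-01]]))
trivet [623.99754331  -7.71670831  12.        ] (array([624.59306405, -11.82335419,   0.        ]), array([-0.03, -2.33,  1.62,  0.68]), [0.55, 0.96], array([[618.7, -20.6],
       [626.9,  -6.8]]))
charcoal [ 636. -226.   50.]
mug [713. 365.  50.]
```

```bash
cat >> h.py <<'E'
def overlay(ims,n,items,fn,seg=True,size=190):
    tiles=[]
    for parts,xyz in items:
        u,v=np.round(proj(n,[xyz[0],xyz[1],xyz[2]+parts[-1][2]/2])[0]).astype(int);h=24
        g,m=segment(ims[n],n,parts,xyz)
        big=cv2.resize(ims[n],None,fx=4,fy=4,interpolation=cv2.INTER_CUBIC)[:,:,::-1].copy()
        for d,a,b in parts[-1:]:
            for z in(a,b):
                q=(proj(n,np.c_[xyz[0]+d/2*np.cos(A),xyz[1]+d/2*np.sin(A),np.full(48,xyz[2]+z)])+.5)*4-.5
                cv2.polylines(big,[np.round(q).astype(np.int32)],True,(255,0,255),1)
        cv2.drawContours(big,cv2.findContours(m,0,1)[0],-1,(0,255,0),1)
        if seg: cv2.drawContours(big,cv2.findContours(g,0,1)[0],-1,(255,255,0),1)
        big=cv2.copyMakeBorder(big,100,100,100,100,cv2.BORDER_CONSTANT)
        tiles.append(big[100+4*(v-h):100+4*(v+h),100+4*(u-h):100+4*(u+h)])
    return np.hstack(tiles)
E
python3 - <<'E'
from h import *
ims=load("a")
it=[(JAR["white"],[435,266,0]),(JAR["blue"],[606,149,0]),(JAR["mustard"],[429,83,0]),(JAR["green"],[432,-106,0])]
cv2.imwrite("pics/ov.png",np.vstack([overlay(ims,n,it,None) for n in("top","scene")]))
E
```

```text
(no output)
```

View pics/ov.png

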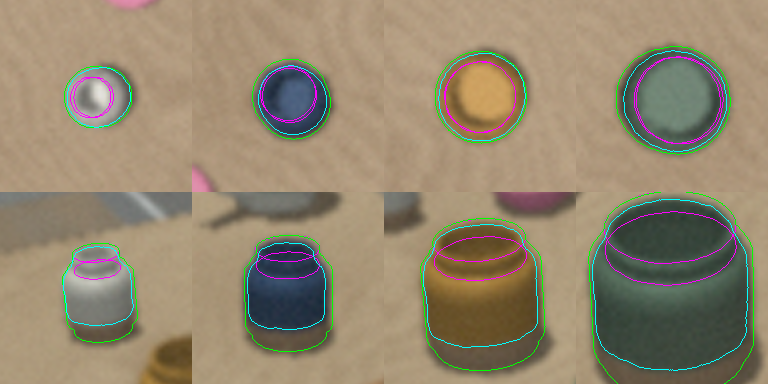

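```bash
cat >> h.py <<'E'
DIM=dict(white=(46,56),blue=(57,62),mustard=(68,68),green=(79,74))
def gj(k,g,sh=6):
    D,H=DIM[k];return [(D,g,H-10-sh),(D-8,g,H-10),(D-16,H-12,H)]
def fitjar(ims,k,xy,g=14,cams=("scene","top")):
    v=np.array([*xy,g],float)
    for _ in range(3):
        tg={n:cen(segment(ims[n],n,gj(k,v[2]),[v[0],v[1],0])[0]) for n in cams}
        def f(v,sep=False):
            r=[]
            for n in cams:
                c,a=cen(model(n,gj(k,v[2]),[v[0],v[1],0]));r+=[*((c-tg[n][0])/4),(a-tg[n][1])/tg[n][1]**.5/12]
            return np.array(r)
        v=least_squares(f,v,diff_step=.02,x_scale=[1,1,1]).x
    return v,f(v)
E
python3 - <<'E'
from h import *
ims=load("a");it=[]
for k,xy in dict(white=(435,266),blue=(606,149),mustard=(429,83),green=(432,-106)).items():
    v,r=fitjar(ims,k,xy);t=fitjar(ims,k,v[:2],v[2],("top",))[0];s=fitjar(ims,k,v[:2],v[2],("scene",))[0]
    print(k,v.round(1),r.round(2),t.round(1),s.round(1));it.append((gj(k,v[2]),[*v[:2],0]))
cv2.imwrite("pics/ov2.png",np.vstack([overlay(ims,n,it,None) for n in("top","scene")]))
E
```

```text
white [434.2 264.6  15.8] [ 0.13 -0.39  0.45  0.12  0.23  0.41] [435.  263.1  38.1] [431.7 258.   20.2]
blue [603.4 146.7  21.3] [ 0.03 -0.95  1.1   0.37  0.28  1.45] [603.  147.   45.8] [595.8 133.1  30.8]
mustard [427.9  81.4  19.7] [ 0.16 -0.63  0.87  0.24  0.36  0.73] [428.9  82.2  16.3] [424.1  72.6  27.3]
green [ 430.4 -108.3   22.4] [ 0.03 -0.79  1.12  0.5   0.3   1.36] [ 431.5 -105.2   57.5] [ 426.2 -116.3   31.4]
```

View pics/ov2.png

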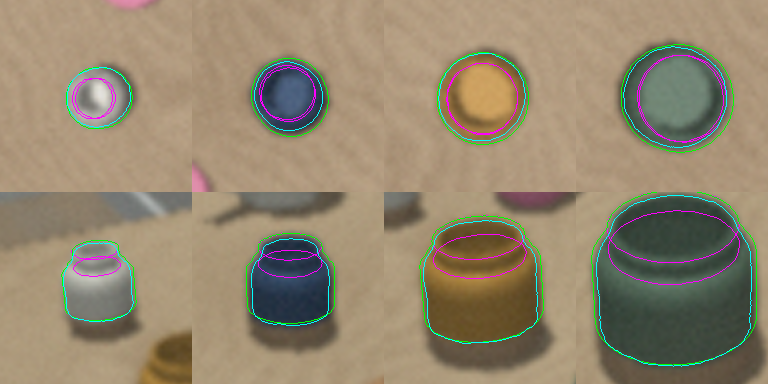

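```bash
cat >> h.py <<'E'
def fitjar2(ims,k,xy,g=18):
    v=np.array([*xy,g],float);cams=("scene","top")
    for _ in range(3):
        tg={n:cen(segment(ims[n],n,gj(k,v[2]),[v[0],v[1],0])[0])[0] for n in cams}
        f=lambda v:np.concatenate([(cen(model(n,gj(k,v[2]),[v[0],v[1],0]))[0]-tg[n])/4 for n in cams])
        v=least_squares(f,v,diff_step=.02).x
    return v,f(v)
E
python3 - <<'E'
from h import *
ims=load("a");it=[]
for k,xy in dict(white=(435,266),blue=(606,149),mustard=(429,83),green=(432,-106)).items():
    v,r=fitjar2(ims,k,xy); print(k,v.round(1),r.round(2))
c=np.round(proj("scene",[618,-4,96])[0]).astype(int);print(c)
for v in range(190,250,2):print(v,ims["scene"][v,288:291].mean(0).round(),end=";")
c=np.round(proj("top",[618,-4,96])[0]).astype(int);print(c)
for v in range(150,200,2):print(v,ims["top"][v,283:286].mean(0).round(),end=";")
E
```

```text
white [434.4 265.3  13. ] [ 0.15 -0.01 -0.06  0.17]
blue [604.5 148.3  14. ] [ 0.08  0.01 -0.04  0.09]
mustard [428.3  82.4  15.3] [ 0.18 -0.01 -0.08  0.23]
green [ 431.  -106.9   16.6] [ 0.06 -0.01 -0.03  0.08]
[288 198]
190 [171. 151. 123.];192 [168. 148. 118.];194 [180. 170. 147.];196 [204. 205. 192.];198 [207. 208. 195.];200 [199. 199. 187.];202 [138. 137. 131.];204 [118. 118. 111.];206 [85. 78. 71.];208 [44. 53. 67.];210 [ 50.  71. 100.];212 [38. 55. 75.];214 [45. 52. 65.];216 [85. 72. 58.];218 [103.  81.  42.];220 [156. 120.  59.];222 [117.  91.  47.];224 [103.  80.  46.];226 [78. 71. 56.];228 [54. 70. 58.];230 [73. 92. 77.];232 [59. 73. 62.];234 [75. 72. 61.];236 [85. 68. 51.];238 [130. 102.  73.];240 [166. 129.  91.];242 [170. 132.  93.];244 [131. 103.  74.];246 [99. 79. 58.];248 [135. 119.  96.];[284 172]
150 [185. 162. 135.];152 [185. 162. 136.];154 [180. 154. 127.];156 [153. 118.  88.];158 [157. 119.  87.];160 [157. 119.  86.];162 [144. 119.  93.];164 [148. 133. 103.];166 [203. 198. 187.];168 [219. 216. 208.];170 [219. 216. 210.];172 [222. 219. 212.];174 [224. 222. 215.];176 [196. 194. 186.];178 [ 85. 100. 122.];180 [123. 107.  97.];182 [156. 124.  76.];184 [115. 109.  87.];186 [174. 133.  98.];188 [171. 130.  94.];190 [159. 121.  88.];192 [159. 126.  96.];194 [172. 149. 123.];196 [180. 157. 129.];198 [177. 154. 126.];
```

```bash
cat >> h.py <<'E'
REF=dict(white=[(215,213,205),(130,130,123)],blue=[(48,66,93),(60,85,125)],mustard=[(156,120,55),(103,80,42)],green=[(73,92,77),(56,70,58)],
 other=[(168,130,92),(85,68,51),(180,157,130),(120,103,82)])
def feat(c): c=np.asarray(c,float)+1;s=c.sum(-1,keepdims=True);return np.concatenate([c[...,:1]/s,c[...,2:]/s,.1*s/765],-1)
def seglid(im,n,k,xyz,rad=10):
    big=cv2.GaussianBlur(cv2.resize(im,None,fx=4,fy=4,interpolation=cv2.INTER_CUBIC),(0,0),2)
    m=model(n,LID[k],xyz)
    roi=cv2.dilate(m,np.ones((8*rad+1,)*2))>0
    F=feat(big);d={q:np.min([((F-feat(r))**2).sum(-1) for r in rs],0) for q,rs in REF.items()}
    g=np.all([d[k]<=d[q] for q in d if q!=k],0)&roi
    g=cv2.morphologyEx(g.astype(np.uint8),cv2.MORPH_OPEN,np.ones((7,7)))
    N,L,st,_=cv2.connectedComponentsWithStats(g);g=(L==1+np.argmax(st[1:,4])).astype(np.uint8)
    c,_=cv2.findContours(g,0,1);return cv2.drawContours(np.zeros_like(g),c,-1,1,-1),m
def fitlid(ims,k,xyz,rad=6,freez=False):
    x=np.array(xyz,float);cams=("scene","top")
    for _ in range(3):
        sg={n:cen(seglid(ims[n],n,k,x,rad)[0]) for n in cams}
        mk=lambda v:[*v,x[2]] if len(v)==2 else v
        f=lambda v:np.concatenate([(cen(model(n,LID[k],mk(v)))[0]-sg[n][0])/4 for n in cams])
        v=least_squares(f,x if freez else x[:2],diff_step=.01).x;x[:len(v)]=v
    return x,f(v).round(2),[round(sg[n][1]/cen(model(n,LID[k],x))[1],2) for n in cams]
def ovlid(ims,k,xyz,fn):
    T=[]
    for n in("scene","top"):
        g,m=seglid(ims[n],n,k,xyz)
        big=cv2.resize(ims[n],None,fx=4,fy=4,interpolation=cv2.INTER_CUBIC)[:,:,::-1].copy()
        cv2.drawContours(big,cv2.findContours(m,0,1)[0],-1,(0,255,0),1);cv2.drawContours(big,cv2.findContours(g,0,1)[0],-1,(255,0,255),1)
        u,v=np.round(proj(n,xyz)[0]*4).astype(int);T.append(cv2.resize(big[v-110:v+110,u-110:u+110],(390,390)))
    cv2.imwrite(fn,np.hstack(T))
def go(x,y,z,yaw=None):
    """rotation/translation in tool axes from the measured pose; yaw = world angle of tool y (deg)"""
    s=ctrl.get_state();Rm=R.from_rotvec(s["eef_rot"]).as_matrix()
    print("t",round(s["time"],1),"pos",s["ee_pos"].round(1),"yaw_y",np.degrees(np.arctan2(Rm[1,1],Rm[0,1])).round(2),"tilt",np.degrees(np.arccos(-Rm[2,2])).round(2))
    print("dp mm",(Rm.T@(np.array([x,y,z])-s["ee_pos"])).round(1))
    if yaw is not None: print("rotz",((np.degrees(np.arctan2(Rm[1,1],Rm[0,1]))-yaw+90)%180-90).round(2))
E
python3 - <<'E'
from h import *
ims=load("a")
x,r,a=fitlid(ims,"white",[618,-4,75]);print(x.round(1),r,a);ovlid(ims,"white",x,"pics/lw.png")
go(x[0],x[1],130,90)
E
```

```text
[620.4  -2.2  75. ] [ 0.03 -0.36  0.21  0.14] [0.96, 1.1]
t 1.1 pos [204.6 537.4 231.3] yaw_y 69.16 tilt 0.0
dp mm [-580.6 -356.3  101.3]
rotz -20.84
```

View pics/lw.png

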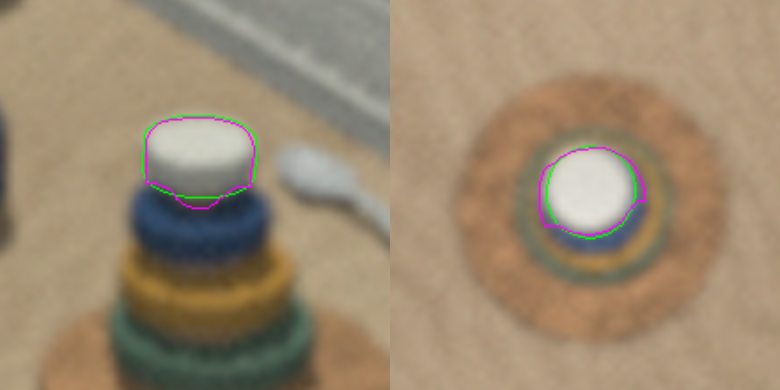

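Emit:
drive_tool([
  {"fingers": 0.0854,"dp": [-0.1,-0.06,0.0],"delta_rot": [0,0,-8]},
  {"fingers": 0.0854,"dp": [-0.2,-0.12,0.0],"delta_rot": [0,0,-16]},
  {"fingers": 0.0854,"dp": [-0.5806,-0.3563,0.04],"delta_rot": [0,0,-20.84]},
  {"fingers": 0.0854,"dp": [-0.5806,-0.3563,0.04],"delta_rot": [0,0,-20.84]},
  {"fingers": 0.0854,"dp": [-0.5806,-0.3563,0.04],"delta_rot": [0,0,-20.84]},
  {"fingers": 0.0854,"dp": [-0.5806,-0.3563,0.04],"delta_rot": [0,0,-20.84]},
  {"fingers": 0.0854,"dp": [-0.5806,-0.3563,0.04],"delta_rot": [0,0,-20.84]},
  {"fingers": 0.0854,"dp": [-0.5806,-0.3563,0.04],"delta_rot": [0,0,-20.84]},
  {"fingers": 0.0854,"dp": [-0.5806,-0.3563,0.04],"delta_rot": [0,0,-20.84]},
  {"fingers": 0.0854,"dp": [-0.5806,-0.3563,0.04],"delta_rot": [0,0,-20.84]},
  {"fingers": 0.0854,"dp": [-0.5806,-0.3563,0.04],"delta_rot": [0,0,-20.84]},
  {"fingers": 0.0854,"dp": [-0.5806,-0.3563,0.04],"delta_rot": [0,0,-20.84]},
  {"fingers": 0.0854,"dp": [-0.5806,-0.3563,0.07],"delta_rot": [0,0,-20.84]},
  {"fingers": 0.0854,"dp": [-0.5806,-0.3563,0.07],"delta_rot": [0,0,-20.84]},
  {"fingers": 0.0854,"dp": [-0.5806,-0.3563,0.07],"delta_rot": [0,0,-20.84]},
  {"fingers": 0.06,"dp": [-0.5806,-0.3563,0.07],"delta_rot": [0,0,-20.84]},
  {"fingers": 0.06,"dp": [-0.5806,-0.3563,0.07],"delta_rot": [0,0,-20.84]},
  {"fingers": 0.06,"dp": [-0.5806,-0.3563,0.07],"delta_rot": [0,0,-20.84]},
], newtons=25)

```text
time: 2.9
ee_pos: [620.0, -1.0, 162.1]
eef_rot: [-0.002, 3.141, 0.0]
wrist_force: [0.4, 0.6, 1.1]
width: 0.704
gripper_force: 0.0
```

Emit:
drive_tool([
  {"fingers": 0.06,"dp": [0,0,0.04],"delta_rot": [0,0,0]},
  {"fingers": 0.06,"dp": [0,0,0.065],"delta_rot": [0,0,0]},
  {"fingers": 0.06,"dp": [0,0,0.075],"delta_rot": [0,0,0]},
  {"fingers": 0.06,"dp": [0,0,0.081],"delta_rot": [0,0,0]},
  {"fingers": 0.06,"dp": [0,0,0.081],"delta_rot": [0,0,0]},
  {"fingers": 0.06,"dp": [0,0,0.081],"delta_rot": [0,0,0]},
])

```text
time: 3.5
ee_pos: [621.5, -2.0, 81.6]
eef_rot: [-0.0, 3.139, -0.0]
wrist_force: [0.3, 0.1, 0.3]
width: 0.702
gripper_force: 0.0
```

```bash
python3 - <<'E'
from h import *
ims=shots("b");print(ctrl.get_state()["ee_pos"],ctrl.get_state()["wrist_force"])
c=[]
for n in("scene","top"):
    u,v=np.round(proj(n,[620,-2,100])[0]).astype(int);c.append(cv2.resize(ims[n][v-45:v+45,u-45:u+45,::-1],(390,390),interpolation=cv2.INTER_CUBIC))
cv2.imwrite("pics/b.png",np.hstack(c))
E
```

```text
[621.54544952  -2.19472968  81.75682134] [ 0.13984656  0.07594016 -0.06818947]
```

View pics/b.png

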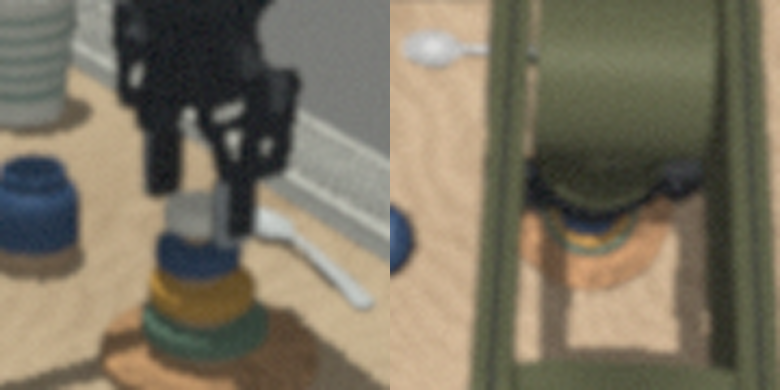

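Emit:
drive_tool([
  {"fingers": 0.05,"dp": [0,0,0],"delta_rot": [0,0,0]},
  {"fingers": 0.042,"dp": [0,0,0],"delta_rot": [0,0,0]},
  {"fingers": 0.038,"dp": [0,0,0],"delta_rot": [0,0,0]},
  {"fingers": 0.035,"dp": [0,0,0],"delta_rot": [0,0,0]},
  {"fingers": 0.03,"dp": [0,0,0],"delta_rot": [0,0,0]},
  {"fingers": 0.03,"dp": [0,0,0],"delta_rot": [0,0,0]},
  {"fingers": 0.03,"dp": [0,0,0],"delta_rot": [0,0,0]},
  {"fingers": 0.03,"dp": [0,0,0],"delta_rot": [0,0,0]},
], newtons=25)

```text
time: 4.4
ee_pos: [620.7, -2.3, 80.7]
eef_rot: [0.0, 3.141, -0.0]
wrist_force: [-0.9, -0.6, 5.3]
width: 0.404
gripper_force: 24.9
```

Emit:
drive_tool([
  {"fingers": 0.03,"dp": [0,0,-0.01],"delta_rot": [0,0,0]},
  {"fingers": 0.03,"dp": [0,0,-0.03],"delta_rot": [0,0,0]},
  {"fingers": 0.03,"dp": [0,0,-0.06],"delta_rot": [0,0,0]},
  {"fingers": 0.03,"dp": [0,0,-0.08],"delta_rot": [0,0,0]},
  {"fingers": 0.03,"dp": [0,0,-0.08],"delta_rot": [0,0,0]},
])

```text
time: 4.9
ee_pos: [622.7, -2.3, 163.7]
eef_rot: [-0.0, 3.135, -0.001]
wrist_force: [1.3, -0.1, 0.0]
width: 0.401
gripper_force: 25.0
```

```bash
python3 - <<'E'
from h import *
go(434.4,265.3,160)
E
```

```text
t 4.9 pos [622.7  -2.3 163.7] yaw_y 90.0 tilt 0.37
dp mm [188.3 267.6   2.4]
```

Emit:
drive_tool([
  {"fingers": 0.03,"dp": [0.03,0.04,0],"delta_rot": [0,0,0]},
  {"fingers": 0.03,"dp": [0.06,0.08,0],"delta_rot": [0,0,0]},
  {"fingers": 0.03,"dp": [0.09,0.12,0],"delta_rot": [0,0,0]},
  {"fingers": 0.03,"dp": [0.12,0.16,0],"delta_rot": [0,0,0]},
  {"fingers": 0.03,"dp": [0.15,0.21,0],"delta_rot": [0,0,0]},
  {"fingers": 0.03,"dp": [0.175,0.25,0.0],"delta_rot": [0,0,0]},
  {"fingers": 0.03,"dp": [0.186,0.2675,0.03],"delta_rot": [0,0,0]},
  {"fingers": 0.03,"dp": [0.186,0.2675,0.06],"delta_rot": [0,0,0]},
  {"fingers": 0.03,"dp": [0.186,0.2675,0.085],"delta_rot": [0,0,0]},
  {"fingers": 0.03,"dp": [0.186,0.2675,0.085],"delta_rot": [0,0,0]},
  {"fingers": 0.03,"dp": [0.186,0.2675,0.085],"delta_rot": [0,0,0]},
])

```text
time: 6.0
ee_pos: [433.7, 264.9, 74.6]
eef_rot: [-0.0, -3.139, 0.002]
wrist_force: [0.3, 0.6, -0.0]
width: 0.401
gripper_force: 25.2
```

```bash
python3 - <<'E'
from h import *
ims=shots("c");go(434.4,265.3,75)
c=[]
for n in("scene","top"):
    u,v=np.round(proj(n,[434,265,65])[0]).astype(int);c.append(cv2.resize(ims[n][v-40:v+40,u-40:u+40,::-1],(390,390),interpolation=cv2.INTER_CUBIC))
cv2.imwrite("pics/c.png",np.hstack(c))
E
```

```text
t 6.1 pos [435.3 265.5  76.1] yaw_y 89.97 tilt 0.08
dp mm [ 0.9 -0.2  1.1]
```

View pics/c.png

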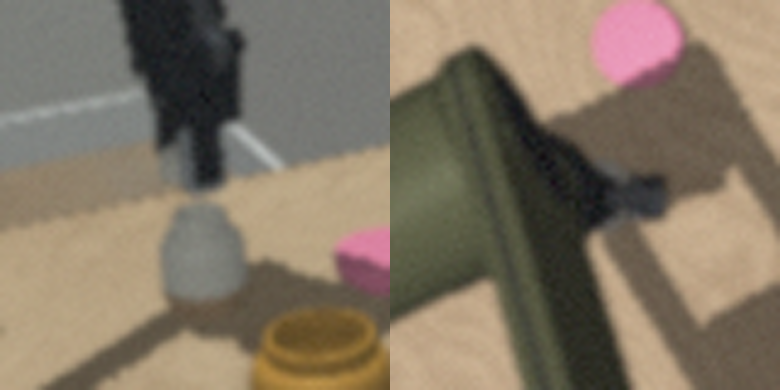

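```bash
python3 - <<'E'
from h import *
ims=load("c")
o=np.round(proj("scene",[434,265,65])[0]).astype(int)-40
for z in(0,56,70,80,90):print(z,((proj("scene",[434.4,265.3,z])[0]-o)*4.875).round(1))
print([(d,((proj("scene",[434.4+d[0],265.3+d[1],80])[0]-proj("scene",[434.4,265.3,80])[0])).round(2)) for d in((10,0),(0,10))])
im=cv2.resize(ims["scene"][o[1]:o[1]+80,o[0]:o[0]+80,::-1],(600,600),interpolation=cv2.INTER_CUBIC)
s=7.5
for parts,xyz,c in((LID["white"],[434.4,265.3,70],(0,255,0)),([(19,0,9)],[434.4,265.3,70],(0,255,255)),(gj("white",13),[434.4,265.3,0],(255,0,255))):
  for d,a,b in parts:
    for z in(a,b):
      q=(proj("scene",np.c_[xyz[0]+d/2*np.cos(A),xyz[1]+d/2*np.sin(A),np.full(48,xyz[2]+z)])-o+.5)*s-.5
      cv2.polylines(im,[np.round(q).astype(np.int32)],True,c,1)
im=cv2.convertScaleAbs(im,alpha=1.6)
cv2.imwrite("pics/c2.png",im)
E
```

```text
0 [206.  301.9]
56 [196.6 208.8]
70 [194.2 184.9]
80 [192.4 167.6]
90 [190.7 150.3]
[((10, 0), array([ 3.69, -0.79])), ((0, 10), array([-1.32, -1.32]))]
```

View pics/c2.png

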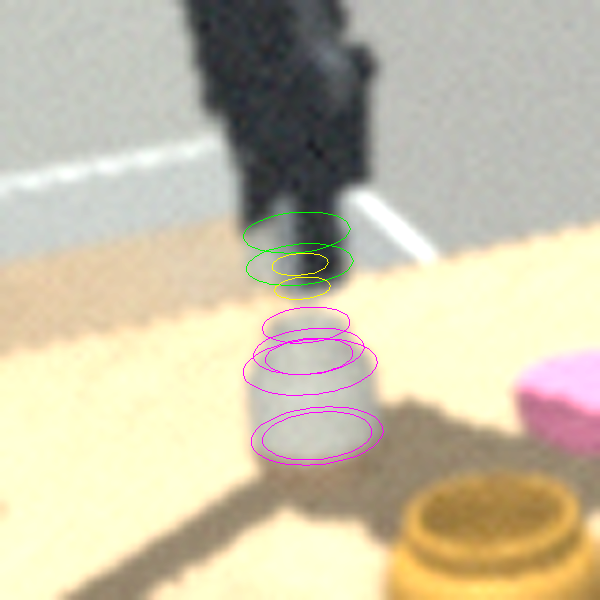

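Emit:
drive_tool([
  {"fingers": 0.03,"dp": [0,0,0.008],"delta_rot": [0,0,0]},
  {"fingers": 0.03,"dp": [0,0,0.013],"delta_rot": [0,0,0]},
  {"fingers": 0.03,"dp": [0,0,0.016],"delta_rot": [0,0,0]},
  {"fingers": 0.03,"dp": [0,0,0.018],"delta_rot": [0,0,0]},
  {"fingers": 0.03,"dp": [0,0,0.018],"delta_rot": [0,0,0]},
])

```text
time: 6.6
ee_pos: [434.3, 265.1, 57.0]
eef_rot: [-0.0, -3.141, 0.0]
wrist_force: [0.1, 0.2, -1.0]
width: 0.406
gripper_force: 25.2
```

No contact, so the plug is inside the mouth. I'll continue down.

Emit:
drive_tool([
  {"fingers": 0.03,"dp": [0,0,0.002],"delta_rot": [0,0,0]},
  {"fingers": 0.03,"dp": [0,0,0.0035],"delta_rot": [0,0,0]},
  {"fingers": 0.03,"dp": [0,0,0.0045],"delta_rot": [0,0,0]},
  {"fingers": 0.03,"dp": [0,0,0.0045],"delta_rot": [0,0,0]},
])

```text
time: 7.0
ee_pos: [434.5, 265.4, 52.8]
eef_rot: [0.0, 3.142, 0.0]
wrist_force: [-0.1, 0.8, 0.2]
width: 0.401
gripper_force: 25.2
```

Emit:
drive_tool([
  {"fingers": 0.03,"dp": [0,0,0.001],"delta_rot": [0,0,0]},
  {"fingers": 0.03,"dp": [0,0,0.0015],"delta_rot": [0,0,0]},
  {"fingers": 0.03,"dp": [0,0,0.0015],"delta_rot": [0,0,0]},
])

```text
time: 7.3
ee_pos: [434.8, 265.6, 52.6]
eef_rot: [0.0, 3.14, 0.001]
wrist_force: [-1.9, -1.9, 10.8]
width: 0.404
gripper_force: 26.1
```

Emit:
drive_tool([
  {"fingers": 0.03,"dp": [0,0,-0.0007],"delta_rot": [0,0,0]},
  {"fingers": 0.04,"dp": [0,0,-0.0007],"delta_rot": [0,0,0]},
  {"fingers": 0.046,"dp": [0,0,-0.0007],"delta_rot": [0,0,0]},
  {"fingers": 0.052,"dp": [0,0,-0.0007],"delta_rot": [0,0,0]},
  {"fingers": 0.052,"dp": [0,0,-0.0007],"delta_rot": [0,0,0]},
  {"fingers": 0.052,"dp": [0,0,-0.02],"delta_rot": [0,0,0]},
  {"fingers": 0.052,"dp": [0,0,-0.06],"delta_rot": [0,0,0]},
  {"fingers": 0.07,"dp": [0,0,-0.108],"delta_rot": [0,0,0]},
  {"fingers": 0.07,"dp": [0,0,-0.108],"delta_rot": [0,0,0]},
  {"fingers": 0.07,"dp": [0.05,0.15,-0.108],"delta_rot": [0,0,0]},
  {"fingers": 0.07,"dp": [0.05,0.15,-0.108],"delta_rot": [0,0,0]},
  {"fingers": 0.07,"dp": [0.05,0.15,-0.108],"delta_rot": [0,0,0]},
  {"fingers": 0.07,"dp": [0.05,0.15,-0.108],"delta_rot": [0,0,0]},
])

```text
time: 8.6
ee_pos: [383.0, 420.1, 158.8]
eef_rot: [0.006, -3.142, -0.005]
wrist_force: [0.0, 0.2, -0.6]
width: 0.824
gripper_force: 0.0
```

```bash
python3 - <<'E'
from h import *
ims=shots("d");go(434.4,265.3,160)
print(fitlid(ims,"white",[434.4,265.3,47]),fitlid(ims,"white",[434.4,265.3,47],freez=True)[0])
x,r,a=fitlid(ims,"blue",[620.4,-2.2,54]);print(x.round(1),r,a)
T=[]
for n in ("scene","top"):
  for p in((434,265,50),(620,-2,60)):
    u,v=np.round(proj(n,p)[0]).astype(int);T.append(cv2.resize(ims[n][v-25:v+25,u-25:u+25,::-1],(300,300),interpolation=cv2.INTER_CUBIC))
cv2.imwrite("pics/d.png",np.vstack([np.hstack(T[:2]),np.hstack(T[2:])]))
E
```

```text
t 8.7 pos [383.5 416.5 158.4] yaw_y 90.19 tilt 0.06
dp mm [ -50.4 -151.4   -1.5]
(array([434.94681335, 258.9936975 ,  47.        ]), array([-0.37, -1.33,  0.59, -0.14]), [2.4, 1.6]) [434.49182658 262.86510626  35.90311131]
[619.9  -4.   54. ] [ 0.04 -0.16  0.    0.07] [0.63, 0.62]
```

View pics/d.png

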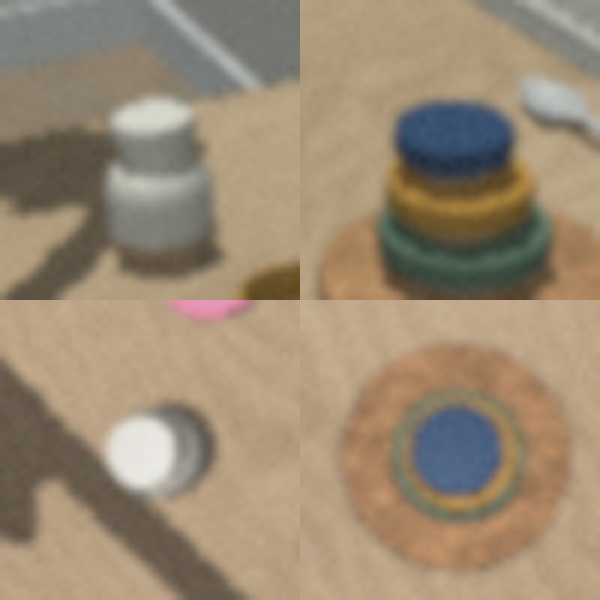

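Emit:
drive_tool([
  {"fingers": 0.07,"dp": [-0.02,-0.035,0],"delta_rot": [0,0,0]},
  {"fingers": 0.07,"dp": [-0.2355,-0.4193,0],"delta_rot": [0,0,0]},
  {"fingers": 0.07,"dp": [-0.2355,-0.4193,0],"delta_rot": [0,0,0]},
  {"fingers": 0.07,"dp": [-0.2355,-0.4193,0],"delta_rot": [0,0,0]},
  {"fingers": 0.07,"dp": [-0.2355,-0.4193,0],"delta_rot": [0,0,0]},
  {"fingers": 0.07,"dp": [-0.2355,-0.4193,0],"delta_rot": [0,0,0]},
  {"fingers": 0.07,"dp": [-0.2355,-0.4193,0],"delta_rot": [0,0,0]},
  {"fingers": 0.07,"dp": [-0.2355,-0.4193,0],"delta_rot": [0,0,0]},
  {"fingers": 0.07,"dp": [-0.2355,-0.4193,0],"delta_rot": [0,0,0]},
  {"fingers": 0.07,"dp": [-0.2355,-0.4193,0],"delta_rot": [0,0,0]},
  {"fingers": 0.07,"dp": [-0.2355,-0.4193,0],"delta_rot": [0,0,0]},
  {"fingers": 0.07,"dp": [-0.2355,-0.4193,0],"delta_rot": [0,0,0]},
  {"fingers": 0.07,"dp": [-0.2355,-0.4193,0],"delta_rot": [0,0,0]},
  {"fingers": 0.07,"dp": [-0.2355,-0.4193,0.03],"delta_rot": [0,0,0]},
  {"fingers": 0.07,"dp": [-0.2355,-0.4193,0.06],"delta_rot": [0,0,0]},
  {"fingers": 0.07,"dp": [-0.2355,-0.4193,0.06],"delta_rot": [0,0,0]},
])

```text
time: 10.3
ee_pos: [615.2, -2.4, 95.6]
eef_rot: [0.003, -3.132, -0.001]
wrist_force: [-0.1, -0.0, -0.8]
width: 0.819
gripper_force: 0.0
```

Emit:
drive_tool([
  {"fingers": 0.07,"dp": [0,0,0.02],"delta_rot": [0,0,0]},
  {"fingers": 0.07,"dp": [0,0,0.034],"delta_rot": [0,0,0]},
  {"fingers": 0.07,"dp": [0,0,0.0418],"delta_rot": [0,0,0]},
  {"fingers": 0.07,"dp": [0,0,0.0418],"delta_rot": [0,0,0]},
  {"fingers": 0.07,"dp": [0,0,0.0418],"delta_rot": [0,0,0]},
  {"fingers": 0.07,"dp": [0,0,0.0418],"delta_rot": [0,0,0]},
])

```text
time: 10.9
ee_pos: [620.7, -4.0, 58.4]
eef_rot: [-0.0, 3.14, -0.0]
wrist_force: [-0.2, -0.2, -0.4]
width: 0.82
gripper_force: 0.0
```

Emit:
drive_tool([
  {"fingers": 0.06,"dp": [0,0,0],"delta_rot": [0,0,0]},
  {"fingers": 0.053,"dp": [0,0,0],"delta_rot": [0,0,0]},
  {"fingers": 0.049,"dp": [0,0,0],"delta_rot": [0,0,0]},
  {"fingers": 0.046,"dp": [0,0,0],"delta_rot": [0,0,0]},
  {"fingers": 0.04,"dp": [0,0,0],"delta_rot": [0,0,0]},
  {"fingers": 0.04,"dp": [0,0,0],"delta_rot": [0,0,0]},
  {"fingers": 0.04,"dp": [0,0,0],"delta_rot": [0,0,0]},
  {"fingers": 0.04,"dp": [0,0,0],"delta_rot": [0,0,0]},
], newtons=30)

```text
time: 11.7
ee_pos: [620.2, -4.2, 58.2]
eef_rot: [0.0, 3.141, -0.0]
wrist_force: [-1.2, -0.3, 6.4]
width: 0.53
gripper_force: 30.1
```

Emit:
drive_tool([
  {"fingers": 0.04,"dp": [0,0,-0.01],"delta_rot": [0,0,0]},
  {"fingers": 0.04,"dp": [0,0,-0.04],"delta_rot": [0,0,0]},
  {"fingers": 0.04,"dp": [0,0,-0.07],"delta_rot": [0,0,0]},
  {"fingers": 0.04,"dp": [0.003,0.03,-0.08],"delta_rot": [0,0,0]},
  {"fingers": 0.04,"dp": [0.006,0.06,-0.08],"delta_rot": [0,0,0]},
  {"fingers": 0.04,"dp": [0.009,0.09,-0.08],"delta_rot": [0,0,0]},
  {"fingers": 0.04,"dp": [0.012,0.12,-0.08],"delta_rot": [0,0,0]},
  {"fingers": 0.04,"dp": [0.0154,0.1523,-0.08],"delta_rot": [0,0,0]},
  {"fingers": 0.04,"dp": [0.0154,0.1523,-0.06],"delta_rot": [0,0,0]},
  {"fingers": 0.04,"dp": [0.0154,0.1523,-0.03],"delta_rot": [0,0,0]},
  {"fingers": 0.04,"dp": [0.0154,0.1523,-0.017],"delta_rot": [0,0,0]},
  {"fingers": 0.04,"dp": [0.0154,0.1523,-0.017],"delta_rot": [0,0,0]},
  {"fingers": 0.04,"dp": [0.0154,0.1523,-0.017],"delta_rot": [0,0,0]},
])

```text
time: 13.0
ee_pos: [604.9, 148.1, 74.8]
eef_rot: [-0.001, -3.142, -0.0]
wrist_force: [0.3, 0.5, -0.9]
width: 0.537
gripper_force: 31.0
```

```bash
cat >> h.py <<'E'
def inhand(ims,k,jxy,xyz,fn):
    T=[]
    for n in("scene","top"):
        o=np.round(proj(n,[*jxy,65])[0]).astype(int)-30;s=6.5
        im=cv2.convertScaleAbs(cv2.resize(ims[n][o[1]:o[1]+60,o[0]:o[0]+60,::-1],(390,390),interpolation=cv2.INTER_CUBIC),alpha=1.4)
        for parts,p,c in((LID[k],xyz,(0,255,0)),(gj(k,14),[*jxy,0],(255,0,255))):
            for d,a,b in parts:
                for z in(a,b):
                    q=(proj(n,np.c_[p[0]+d/2*np.cos(A),p[1]+d/2*np.sin(A),np.full(48,p[2]+z)])-o+.5)*s-.5
                    cv2.polylines(im,[np.round(q).astype(np.int32)],True,c,1)
        T.append(im)
    cv2.imwrite(fn,np.hstack(T))
E
python3 - <<'E'
from h import *
ims=shots("e");go(604.5,148.3,74.5)
inhand(ims,"blue",(604.5,148.3),[604.5,148.3,71],"pics/e.png")
E
```

```text
t 13.1 pos [605.7 148.2  75.8] yaw_y 89.97 tilt 0.13
dp mm [1.2 0.1 1.3]
```

View pics/e.png

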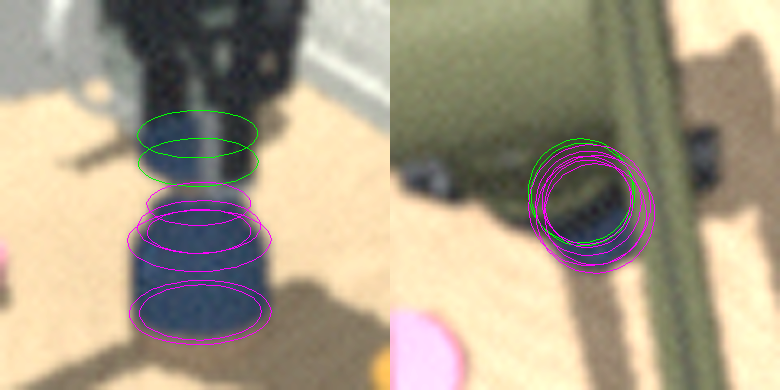

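Emit:
drive_tool([
  {"fingers": 0.04,"dp": [0,0,0.006],"delta_rot": [0,0,0]},
  {"fingers": 0.04,"dp": [0,0,0.01],"delta_rot": [0,0,0]},
  {"fingers": 0.04,"dp": [0,0,0.012],"delta_rot": [0,0,0]},
  {"fingers": 0.04,"dp": [0,0,0.014],"delta_rot": [0,0,0]},
  {"fingers": 0.04,"dp": [0,0,0.014],"delta_rot": [0,0,0]},
])

```text
time: 13.6
ee_pos: [604.3, 148.2, 60.2]
eef_rot: [-0.0, -3.141, 0.0]
wrist_force: [-0.1, -0.8, -1.0]
width: 0.53
gripper_force: 31.0
```

Emit:
drive_tool([
  {"fingers": 0.04,"dp": [0,0,0.0015],"delta_rot": [0,0,0]},
  {"fingers": 0.04,"dp": [0,0,0.003],"delta_rot": [0,0,0]},
  {"fingers": 0.04,"dp": [0,0,0.004],"delta_rot": [0,0,0]},
  {"fingers": 0.04,"dp": [0,0,0.004],"delta_rot": [0,0,0]},
])

```text
time: 14.0
ee_pos: [604.7, 148.3, 57.2]
eef_rot: [0.0, 3.141, 0.0]
wrist_force: [-1.3, 0.5, 3.8]
width: 0.532
gripper_force: 31.3
```

Emit:
drive_tool([
  {"fingers": 0.04,"dp": [0,0,0.0007],"delta_rot": [0,0,0]},
  {"fingers": 0.04,"dp": [0,0,0.0007],"delta_rot": [0,0,0]},
])

```text
time: 14.2
ee_pos: [604.7, 148.3, 57.2]
eef_rot: [0.0, 3.141, 0.0]
wrist_force: [-3.2, -0.8, 8.7]
width: 0.533
gripper_force: 31.6
```

Emit:
drive_tool([
  {"fingers": 0.04,"dp": [0,0,-0.0005],"delta_rot": [0,0,0]},
  {"fingers": 0.051,"dp": [0,0,-0.0005],"delta_rot": [0,0,0]},
  {"fingers": 0.057,"dp": [0,0,-0.0005],"delta_rot": [0,0,0]},
  {"fingers": 0.063,"dp": [0,0,-0.0005],"delta_rot": [0,0,0]},
  {"fingers": 0.063,"dp": [0,0,-0.0005],"delta_rot": [0,0,0]},
  {"fingers": 0.063,"dp": [0,0,-0.02],"delta_rot": [0,0,0]},
  {"fingers": 0.063,"dp": [0,0,-0.06],"delta_rot": [0,0,0]},
  {"fingers": 0.08,"dp": [0,0,-0.1],"delta_rot": [0,0,0]},
  {"fingers": 0.08,"dp": [0,0,-0.1],"delta_rot": [0,0,0]},
  {"fingers": 0.08,"dp": [0.184,0.252,-0.1],"delta_rot": [0,0,0]},
  {"fingers": 0.08,"dp": [0.184,0.252,-0.1],"delta_rot": [0,0,0]},
  {"fingers": 0.08,"dp": [0.184,0.252,-0.1],"delta_rot": [0,0,0]},
  {"fingers": 0.08,"dp": [0.184,0.252,-0.1],"delta_rot": [0,0,0]},
  {"fingers": 0.08,"dp": [0.184,0.252,-0.1],"delta_rot": [0,0,0]},
  {"fingers": 0.08,"dp": [0.184,0.252,-0.1],"delta_rot": [0,0,0]},
  {"fingers": 0.08,"dp": [0.184,0.252,-0.1],"delta_rot": [0,0,0]},
  {"fingers": 0.08,"dp": [0.184,0.252,-0.1],"delta_rot": [0,0,0]},
])

```text
time: 15.9
ee_pos: [419.0, 401.6, 155.3]
eef_rot: [0.006, -3.141, 0.001]
wrist_force: [-0.4, -1.2, 0.1]
width: 0.935
gripper_force: 0.0
```

```bash
python3 - <<'E'
from h import *
ims=shots("f");go(620,-4,160)
print(fitlid(ims,"mustard",[620,-4,33]))
print(fitlid(ims,"blue",[604.5,148.3,53]))
print(fitlid(ims,"green",[620,-4,12]))
T=[]
for n in ("scene","top"):
  for p in((604,148,60),(620,-2,45)):
    u,v=np.round(proj(n,p)[0]).astype(int);T.append(cv2.resize(ims[n][v-25:v+25,u-25:u+25,::-1],(300,300),interpolation=cv2.INTER_CUBIC))
cv2.imwrite("pics/f.png",np.vstack([np.hstack(T[:2]),np.hstack(T[2:])]))
E
```

```text
t 16.0 pos [420.9 399.6 155.4] yaw_y 90.03 tilt 0.07
dp mm [-198.9 -403.7   -4.1]
(array([621.65357618,  -6.93401058,  33.        ]), array([ 0.21, -0.22,  0.06,  0.32]), [0.76, 0.66])
(array([598.46527597, 140.34180211,  53.        ]), array([-0.37, -3.5 ,  1.75,  0.51]), [1.46, 1.01])Traceback (most recent call last):
  File "<stdin>", line 5, in <module>
  File "h.py", line 113, in fitlid
    sg={n:cen(seglid(ims[n],n,k,x,rad)[0]) for n in cams}
              ~~~~~~^^^^^^^^^^^^^^^^^^
  File "h.py", line 108, in seglid
    N,L,st,_=cv2.connectedComponentsWithStats(g);g=(L==1+np.argmax(st[1:,4])).astype(np.uint8)
                                                         ~~~~~~~~~^^^^^^^^^^
    return _wrapfunc(a, 'argmax', axis=axis, out=out, **kwds)
    return bound(*args, **kwds)
ValueError: attempt to get argmax of an empty sequence
```

```bash
python3 - <<'E'
from h import *
ims=load("f")
ovlid(ims,"mustard",[621.7,-6.9,33],"pics/f1.png")
T=[]
for n in ("scene","top"):
    u,v=np.round(proj(n,(604,148,60))[0]).astype(int);T.append(cv2.resize(ims[n][v-25:v+25,u-25:u+25,::-1],(200,200),interpolation=cv2.INTER_CUBIC))
a=cv2.imread("pics/f1.png");b=np.zeros((200,780,3),np.uint8);b[:,:400]=np.hstack(T)
cv2.imwrite("pics/f.png",np.vstack([a,b]))
E
```

```text
(no output)
```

View pics/f.png

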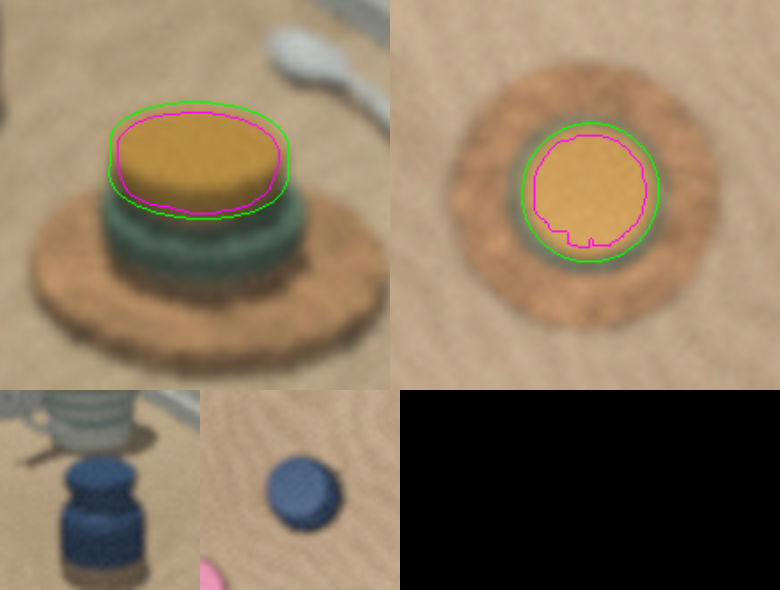

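Emit:
drive_tool([
  {"fingers": 0.08,"dp": [-0.018,-0.036,0],"delta_rot": [0,0,0]},
  {"fingers": 0.08,"dp": [-0.2005,-0.4063,0],"delta_rot": [0,0,0]},
  {"fingers": 0.08,"dp": [-0.2005,-0.4063,0],"delta_rot": [0,0,0]},
  {"fingers": 0.08,"dp": [-0.2005,-0.4063,0],"delta_rot": [0,0,0]},
  {"fingers": 0.08,"dp": [-0.2005,-0.4063,0],"delta_rot": [0,0,0]},
  {"fingers": 0.08,"dp": [-0.2005,-0.4063,0],"delta_rot": [0,0,0]},
  {"fingers": 0.08,"dp": [-0.2005,-0.4063,0],"delta_rot": [0,0,0]},
  {"fingers": 0.08,"dp": [-0.2005,-0.4063,0],"delta_rot": [0,0,0]},
  {"fingers": 0.08,"dp": [-0.2005,-0.4063,0],"delta_rot": [0,0,0]},
  {"fingers": 0.08,"dp": [-0.2005,-0.4063,0],"delta_rot": [0,0,0]},
  {"fingers": 0.08,"dp": [-0.2005,-0.4063,0],"delta_rot": [0,0,0]},
  {"fingers": 0.08,"dp": [-0.2005,-0.4063,0],"delta_rot": [0,0,0]},
  {"fingers": 0.08,"dp": [-0.2005,-0.4063,0.03],"delta_rot": [0,0,0]},
  {"fingers": 0.08,"dp": [-0.2005,-0.4063,0.06],"delta_rot": [0,0,0]},
  {"fingers": 0.08,"dp": [-0.2005,-0.4063,0.075],"delta_rot": [0,0,0]},
  {"fingers": 0.08,"dp": [-0.2005,-0.4063,0.075],"delta_rot": [0,0,0]},
  {"fingers": 0.08,"dp": [-0.2005,-0.4063,0.075],"delta_rot": [0,0,0]},
])

```text
time: 17.7
ee_pos: [620.4, -4.6, 81.0]
eef_rot: [0.002, -3.141, -0.0]
wrist_force: [1.0, 0.9, 0.3]
width: 0.937
gripper_force: 0.0
```

Emit:
drive_tool([
  {"fingers": 0.08,"dp": [0,0,0.02],"delta_rot": [0,0,0]},
  {"fingers": 0.08,"dp": [0,0,0.034],"delta_rot": [0,0,0]},
  {"fingers": 0.08,"dp": [0,0,0.042],"delta_rot": [0,0,0]},
  {"fingers": 0.08,"dp": [0,0,0.0458],"delta_rot": [0,0,0]},
  {"fingers": 0.08,"dp": [0,0,0.0458],"delta_rot": [0,0,0]},
  {"fingers": 0.08,"dp": [0,0,0.0458],"delta_rot": [0,0,0]},
])

```text
time: 18.3
ee_pos: [621.5, -6.1, 35.4]
eef_rot: [0.0, 3.141, -0.0]
wrist_force: [0.2, -0.8, -0.6]
width: 0.937
gripper_force: 0.0
```

Emit:
drive_tool([
  {"fingers": 0.07,"dp": [0,0,0],"delta_rot": [0,0,0]},
  {"fingers": 0.063,"dp": [0,0,0],"delta_rot": [0,0,0]},
  {"fingers": 0.06,"dp": [0,0,0],"delta_rot": [0,0,0]},
  {"fingers": 0.056,"dp": [0,0,0],"delta_rot": [0,0,0]},
  {"fingers": 0.05,"dp": [0,0,0],"delta_rot": [0,0,0]},
  {"fingers": 0.05,"dp": [0,0,0],"delta_rot": [0,0,0]},
  {"fingers": 0.05,"dp": [0,0,0],"delta_rot": [0,0,0]},
  {"fingers": 0.05,"dp": [0,0,0],"delta_rot": [0,0,0]},
], newtons=35)

```text
time: 19.1
ee_pos: [621.3, -6.2, 35.7]
eef_rot: [0.0, 3.141, -0.0]
wrist_force: [-1.4, -1.4, 4.7]
width: 0.659
gripper_force: 36.5
```

Emit:
drive_tool([
  {"fingers": 0.05,"dp": [0,0,-0.01],"delta_rot": [0,0,0]},
  {"fingers": 0.05,"dp": [0,0,-0.04],"delta_rot": [0,0,0]},
  {"fingers": 0.05,"dp": [0,0,-0.08],"delta_rot": [0,0,0]},
  {"fingers": 0.05,"dp": [0.03,0.0137,-0.1],"delta_rot": [0,0,0]},
  {"fingers": 0.05,"dp": [0.06,0.0275,-0.1],"delta_rot": [0,0,0]},
  {"fingers": 0.05,"dp": [0.1,0.046,-0.1],"delta_rot": [0,0,0]},
  {"fingers": 0.05,"dp": [0.14,0.064,-0.1],"delta_rot": [0,0,0]},
  {"fingers": 0.05,"dp": [0.17,0.078,-0.1],"delta_rot": [0,0,0]},
  {"fingers": 0.05,"dp": [0.1932,0.0884,-0.1],"delta_rot": [0,0,0]},
  {"fingers": 0.05,"dp": [0.1932,0.0884,-0.1],"delta_rot": [0,0,0]},
  {"fingers": 0.05,"dp": [0.1932,0.0884,-0.07],"delta_rot": [0,0,0]},
  {"fingers": 0.05,"dp": [0.1932,0.0884,-0.05],"delta_rot": [0,0,0]},
  {"fingers": 0.05,"dp": [0.1932,0.0884,-0.043],"delta_rot": [0,0,0]},
  {"fingers": 0.05,"dp": [0.1932,0.0884,-0.043],"delta_rot": [0,0,0]},
  {"fingers": 0.05,"dp": [0.1932,0.0884,-0.043],"delta_rot": [0,0,0]},
])

```text
time: 20.6
ee_pos: [428.8, 82.3, 78.4]
eef_rot: [0.001, 3.141, 0.0]
wrist_force: [-0.1, 0.1, -0.9]
width: 0.656
gripper_force: 37.6
```

```bash
python3 - <<'E'
from h import *
ims=shots("g");go(427.8,82.4,78)
inhand(ims,"mustard",(428.3,82.4),[428.3,82.4,76],"pics/g.png")
E
```

```text
t 20.7 pos [429.   82.4  78.8] yaw_y 89.98 tilt 0.11
dp mm [1.2 0.  0.8]
```

View pics/g.png

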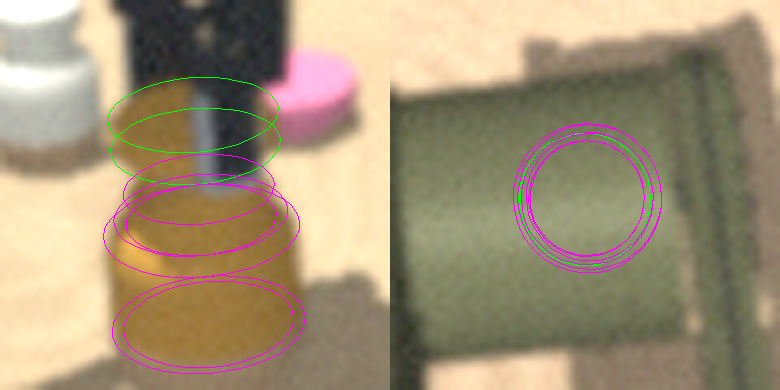

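Emit:
drive_tool([
  {"fingers": 0.05,"dp": [0,0,0.006],"delta_rot": [0,0,0]},
  {"fingers": 0.05,"dp": [0,0,0.01],"delta_rot": [0,0,0]},
  {"fingers": 0.05,"dp": [0,0,0.012],"delta_rot": [0,0,0]},
  {"fingers": 0.05,"dp": [0,0,0.0135],"delta_rot": [0,0,0]},
  {"fingers": 0.05,"dp": [0,0,0.0135],"delta_rot": [0,0,0]},
])

```text
time: 21.2
ee_pos: [427.6, 82.4, 64.2]
eef_rot: [-0.0, -3.141, 0.0]
wrist_force: [1.1, 0.4, -0.9]
width: 0.653
gripper_force: 37.7
```

Emit:
drive_tool([
  {"fingers": 0.05,"dp": [0,0,0.0015],"delta_rot": [0,0,0]},
  {"fingers": 0.05,"dp": [0,0,0.003],"delta_rot": [0,0,0]},
  {"fingers": 0.05,"dp": [0,0,0.0035],"delta_rot": [0,0,0]},
  {"fingers": 0.05,"dp": [0,0,0.0035],"delta_rot": [0,0,0]},
])

```text
time: 21.6
ee_pos: [428.0, 82.4, 61.7]
eef_rot: [0.0, 3.141, 0.0]
wrist_force: [-1.3, -0.6, 6.8]
width: 0.655
gripper_force: 38.4
```

Emit:
drive_tool([
  {"fingers": 0.05,"dp": [0,0,0.0003],"delta_rot": [0,0,0]},
  {"fingers": 0.062,"dp": [0,0,0],"delta_rot": [0,0,0]},
  {"fingers": 0.068,"dp": [0,0,0],"delta_rot": [0,0,0]},
  {"fingers": 0.074,"dp": [0,0,0],"delta_rot": [0,0,0]},
  {"fingers": 0.074,"dp": [0,0,0],"delta_rot": [0,0,0]},
  {"fingers": 0.074,"dp": [0,0,-0.02],"delta_rot": [0,0,0]},
  {"fingers": 0.074,"dp": [0,0,-0.06],"delta_rot": [0,0,0]},
  {"fingers": 0.0854,"dp": [0,0,-0.1],"delta_rot": [0,0,0]},
  {"fingers": 0.0854,"dp": [0,0,-0.1],"delta_rot": [0,0,0]},
  {"fingers": 0.0854,"dp": [0.008,0.318,-0.1],"delta_rot": [0,0,0]},
  {"fingers": 0.0854,"dp": [0.008,0.318,-0.1],"delta_rot": [0,0,0]},
  {"fingers": 0.0854,"dp": [0.008,0.318,-0.1],"delta_rot": [0,0,0]},
  {"fingers": 0.0854,"dp": [0.008,0.318,-0.1],"delta_rot": [0,0,0]},
  {"fingers": 0.0854,"dp": [0.008,0.318,-0.1],"delta_rot": [0,0,0]},
  {"fingers": 0.0854,"dp": [0.008,0.318,-0.1],"delta_rot": [0,0,0]},
  {"fingers": 0.0854,"dp": [0.008,0.318,-0.1],"delta_rot": [0,0,0]},
  {"fingers": 0.0854,"dp": [0.008,0.318,-0.1],"delta_rot": [0,0,0]},
  {"fingers": 0.0854,"dp": [0.008,0.318,-0.1],"delta_rot": [0,0,0]},
])

```text
time: 23.4
ee_pos: [419.1, 399.3, 159.9]
eef_rot: [0.001, -3.14, 0.004]
wrist_force: [0.1, -0.2, 0.2]
width: 1.001
gripper_force: 0.0
```

```bash
python3 - <<'E'
from h import *
ims=shots("i");go(621,-6,160)
REF["green"]+= [(95,125,108)]
x=np.array([621,-6,12.])
try: x,*r=fitlid(ims,"green",x);print(x,r)
except Exception as e: print(e)
try: ovlid(ims,"green",x,"pics/i1.png")
except Exception as e: print(e)
T=[]
for n in ("scene","top"):
    u,v=np.round(proj(n,(428,82,60))[0]).astype(int);T.append(cv2.resize(ims[n][v-28:v+28,u-28:u+28,::-1],(200,200),interpolation=cv2.INTER_CUBIC))
a=cv2.imread("pics/i1.png");b=np.zeros((200,780,3),np.uint8);b[:,:400]=np.hstack(T)
cv2.imwrite("pics/i.png",np.vstack([a,b]))
E
```

```text
t 23.5 pos [419.4 398.4 160.4] yaw_y 89.93 tilt 0.14
dp mm [-202.  -404.2    0.9]
[623.52753473  -7.42676223  12.        ] [array([ 0.07, -0.28,  0.17,  0.15]), [0.75, 0.7]]
```

View pics/i.png

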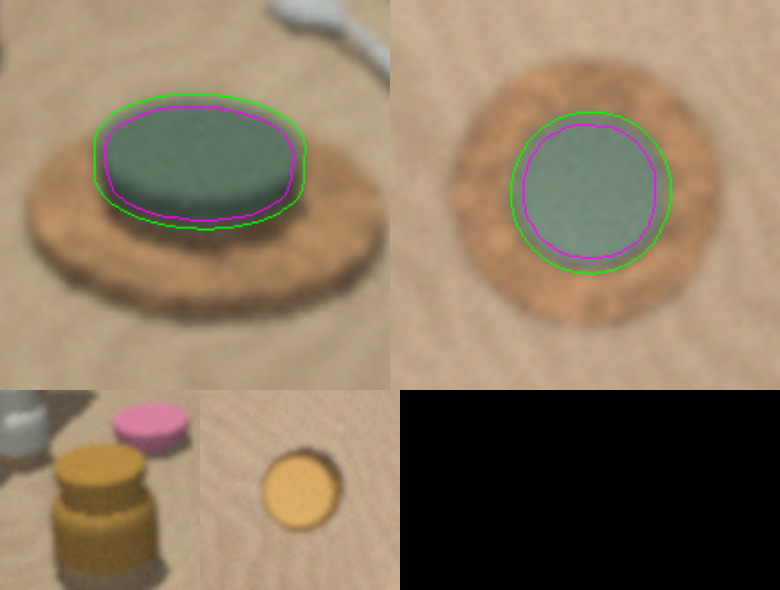

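Emit:
drive_tool([
  {"fingers": 0.0854,"dp": [-0.018,-0.036,0],"delta_rot": [0,0,0]},
  {"fingers": 0.0854,"dp": [-0.2037,-0.4078,0],"delta_rot": [0,0,0]},
  {"fingers": 0.0854,"dp": [-0.2037,-0.4078,0],"delta_rot": [0,0,0]},
  {"fingers": 0.0854,"dp": [-0.2037,-0.4078,0],"delta_rot": [0,0,0]},
  {"fingers": 0.0854,"dp": [-0.2037,-0.4078,0],"delta_rot": [0,0,0]},
  {"fingers": 0.0854,"dp": [-0.2037,-0.4078,0],"delta_rot": [0,0,0]},
  {"fingers": 0.0854,"dp": [-0.2037,-0.4078,0],"delta_rot": [0,0,0]},
  {"fingers": 0.0854,"dp": [-0.2037,-0.4078,0],"delta_rot": [0,0,0]},
  {"fingers": 0.0854,"dp": [-0.2037,-0.4078,0],"delta_rot": [0,0,0]},
  {"fingers": 0.0854,"dp": [-0.2037,-0.4078,0],"delta_rot": [0,0,0]},
  {"fingers": 0.0854,"dp": [-0.2037,-0.4078,0],"delta_rot": [0,0,0]},
  {"fingers": 0.0854,"dp": [-0.2037,-0.4078,0],"delta_rot": [0,0,0]},
  {"fingers": 0.0854,"dp": [-0.2037,-0.4078,0.03],"delta_rot": [0,0,0]},
  {"fingers": 0.0854,"dp": [-0.2037,-0.4078,0.06],"delta_rot": [0,0,0]},
  {"fingers": 0.0854,"dp": [-0.2037,-0.4078,0.081],"delta_rot": [0,0,0]},
  {"fingers": 0.0854,"dp": [-0.2037,-0.4078,0.081],"delta_rot": [0,0,0]},
  {"fingers": 0.0854,"dp": [-0.2037,-0.4078,0.081],"delta_rot": [0,0,0]},
])

```text
time: 25.2
ee_pos: [622.6, -5.8, 80.2]
eef_rot: [0.003, -3.14, -0.001]
wrist_force: [0.3, -1.2, 0.2]
width: 1.002
gripper_force: 0.0
```

Emit:
drive_tool([
  {"fingers": 0.0854,"dp": [0,0,0.02],"delta_rot": [0,0,0]},
  {"fingers": 0.0854,"dp": [0,0,0.035],"delta_rot": [0,0,0]},
  {"fingers": 0.0854,"dp": [0,0,0.05],"delta_rot": [0,0,0]},
  {"fingers": 0.0854,"dp": [0,0,0.06],"delta_rot": [0,0,0]},
  {"fingers": 0.0854,"dp": [0,0,0.065],"delta_rot": [0,0,0]},
  {"fingers": 0.0854,"dp": [0,0,0.0675],"delta_rot": [0,0,0]},
  {"fingers": 0.0854,"dp": [0,0,0.0675],"delta_rot": [0,0,0]},
  {"fingers": 0.0854,"dp": [0,0,0.0675],"delta_rot": [0,0,0]},
])

```text
time: 26.0
ee_pos: [624.1, -7.4, 13.2]
eef_rot: [0.0, 3.14, -0.0]
wrist_force: [-0.3, -0.0, 0.6]
width: 0.997
gripper_force: 0.0
```

Emit:
drive_tool([
  {"fingers": 0.078,"dp": [0,0,0],"delta_rot": [0,0,0]},
  {"fingers": 0.074,"dp": [0,0,0],"delta_rot": [0,0,0]},
  {"fingers": 0.071,"dp": [0,0,0],"delta_rot": [0,0,0]},
  {"fingers": 0.067,"dp": [0,0,0],"delta_rot": [0,0,0]},
  {"fingers": 0.06,"dp": [0,0,0],"delta_rot": [0,0,0]},
  {"fingers": 0.06,"dp": [0,0,0],"delta_rot": [0,0,0]},
  {"fingers": 0.06,"dp": [0,0,0],"delta_rot": [0,0,0]},
  {"fingers": 0.06,"dp": [0,0,0],"delta_rot": [0,0,0]},
], newtons=40)

```text
time: 26.8
ee_pos: [623.8, -7.6, 13.5]
eef_rot: [0.0, 3.141, -0.0]
wrist_force: [-0.7, 0.6, 6.0]
width: 0.782
gripper_force: 43.1
```

Emit:
drive_tool([
  {"fingers": 0.06,"dp": [0,0,-0.01],"delta_rot": [0,0,0]},
  {"fingers": 0.06,"dp": [0,0,-0.04],"delta_rot": [0,0,0]},
  {"fingers": 0.06,"dp": [0,0,-0.08],"delta_rot": [0,0,0]},
  {"fingers": 0.06,"dp": [0,0,-0.12],"delta_rot": [0,0,0]},
  {"fingers": 0.06,"dp": [0.03,-0.0155,-0.12],"delta_rot": [0,0,0]},
  {"fingers": 0.06,"dp": [0.06,-0.031,-0.12],"delta_rot": [0,0,0]},
  {"fingers": 0.06,"dp": [0.1,-0.0517,-0.12],"delta_rot": [0,0,0]},
  {"fingers": 0.06,"dp": [0.14,-0.0724,-0.12],"delta_rot": [0,0,0]},
  {"fingers": 0.06,"dp": [0.17,-0.088,-0.12],"delta_rot": [0,0,0]},
  {"fingers": 0.06,"dp": [0.1925,-0.0995,-0.12],"delta_rot": [0,0,0]},
  {"fingers": 0.06,"dp": [0.1925,-0.0995,-0.12],"delta_rot": [0,0,0]},
  {"fingers": 0.06,"dp": [0.1925,-0.0995,-0.09],"delta_rot": [0,0,0]},
  {"fingers": 0.06,"dp": [0.1925,-0.0995,-0.075],"delta_rot": [0,0,0]},
  {"fingers": 0.06,"dp": [0.1925,-0.0995,-0.07],"delta_rot": [0,0,0]},
  {"fingers": 0.06,"dp": [0.1925,-0.0995,-0.07],"delta_rot": [0,0,0]},
  {"fingers": 0.06,"dp": [0.1925,-0.0995,-0.07],"delta_rot": [0,0,0]},
])

```text
time: 28.4
ee_pos: [432.1, -106.9, 83.0]
eef_rot: [-0.001, 3.14, -0.001]
wrist_force: [0.5, -0.2, -0.3]
width: 0.786
gripper_force: 45.2
```

```bash
python3 - <<'E'
from h import *
ims=shots("j");go(431,-106.9,82.5)
inhand(ims,"green",(431,-106.9),[431,-106.9,82],"pics/j.png")
E
```

```text
t 28.5 pos [ 432.1 -107.    83.3] yaw_y 90.01 tilt 0.11
dp mm [1.1 0.1 0.8]
```

View pics/j.png

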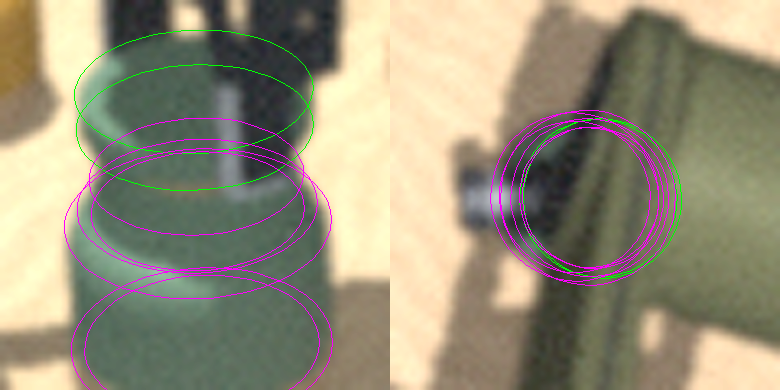

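Lid and jar both match the model rings in the scene view (lid's left edge at x≈77 of the crop). I'll lower it.

Emit:
drive_tool([
  {"fingers": 0.06,"dp": [0,0,0.006],"delta_rot": [0,0,0]},
  {"fingers": 0.06,"dp": [0,0,0.01],"delta_rot": [0,0,0]},
  {"fingers": 0.06,"dp": [0,0,0.012],"delta_rot": [0,0,0]},
  {"fingers": 0.06,"dp": [0,0,0.0135],"delta_rot": [0,0,0]},
  {"fingers": 0.06,"dp": [0,0,0.0135],"delta_rot": [0,0,0]},
])

```text
time: 29.0
ee_pos: [430.9, -106.9, 68.8]
eef_rot: [-0.0, -3.141, -0.0]
wrist_force: [0.3, -0.1, -1.1]
width: 0.78
gripper_force: 45.2
```

Emit:
drive_tool([
  {"fingers": 0.06,"dp": [0,0,0.0015],"delta_rot": [0,0,0]},
  {"fingers": 0.06,"dp": [0,0,0.003],"delta_rot": [0,0,0]},
  {"fingers": 0.06,"dp": [0,0,0.0035],"delta_rot": [0,0,0]},
  {"fingers": 0.06,"dp": [0,0,0.0035],"delta_rot": [0,0,0]},
])

```text
time: 29.4
ee_pos: [431.1, -106.9, 66.4]
eef_rot: [0.0, 3.141, -0.0]
wrist_force: [-2.9, 0.6, 9.7]
width: 0.786
gripper_force: 46.1
```

Emit:
drive_tool([
  {"fingers": 0.072,"dp": [0,0,0],"delta_rot": [0,0,0]},
  {"fingers": 0.08,"dp": [0,0,0],"delta_rot": [0,0,0]},
  {"fingers": 0.0854,"dp": [0,0,0],"delta_rot": [0,0,0]},
  {"fingers": 0.0854,"dp": [0,0,0],"delta_rot": [0,0,0]},
  {"fingers": 0.0854,"dp": [0,0,0],"delta_rot": [0,0,0]},
  {"fingers": 0.0854,"dp": [0,0,-0.015],"delta_rot": [0,0,0]},
  {"fingers": 0.0854,"dp": [0,0,-0.05],"delta_rot": [0,0,0]},
  {"fingers": 0.0854,"dp": [0,0,-0.1],"delta_rot": [0,0,0]},
  {"fingers": 0.0854,"dp": [0,0,-0.14],"delta_rot": [0,0,0]},
  {"fingers": 0.0854,"dp": [0,-0.22,-0.14],"delta_rot": [0,0,0]},
  {"fingers": 0.0854,"dp": [0,-0.22,-0.14],"delta_rot": [0,0,0]},
  {"fingers": 0.0854,"dp": [0,-0.22,-0.14],"delta_rot": [0,0,0]},
  {"fingers": 0.0854,"dp": [0,-0.22,-0.14],"delta_rot": [0,0,0]},
  {"fingers": 0.0854,"dp": [0,-0.22,-0.14],"delta_rot": [0,0,0]},
  {"fingers": 0.0854,"dp": [0,-0.22,-0.14],"delta_rot": [0,0,0]},
  {"fingers": 0.0854,"dp": [0,-0.22,-0.14],"delta_rot": [0,0,0]},
  {"fingers": 0.0854,"dp": [0,-0.22,-0.14],"delta_rot": [0,0,0]},
  {"fingers": 0.0854,"dp": [0,-0.22,-0.14],"delta_rot": [0,0,0]},
])

```text
time: 31.2
ee_pos: [430.9, -325.1, 205.5]
eef_rot: [0.003, -3.141, -0.001]
wrist_force: [-0.1, -0.4, 0.5]
width: 1.001
gripper_force: 0.0
```

```bash
python3 - <<'E'
from h import *
ims=shots("k")
T=[]
for n,(a,b,c,d) in (("scene",(150,310,150,330)),("top",(150,270,150,350))):
    T.append(cv2.resize(ims[n][a:b,c:d,::-1],(395,395*(b-a)//(d-c)),interpolation=cv2.INTER_CUBIC))
h=max(t.shape[0] for t in T)
cv2.imwrite("pics/k.png",np.hstack([cv2.copyMakeBorder(t,0,h-t.shape[0],0,0,0) for t in T]))
E
```

```text
(no output)
```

View pics/k.png

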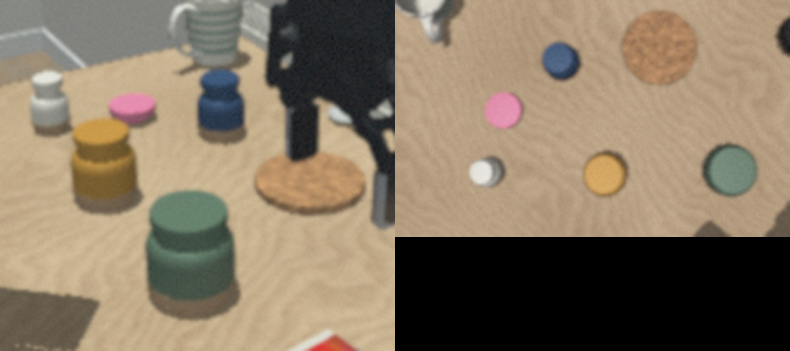

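All four lids lie flat on their jars: in the scene crop white is at (48,85), blue (220,82), mustard (101,135) and green (189,215). The trivet is empty.

```bash
python3 -c "
from workcell import ctrl
print(ctrl.sign_off())"
```

```text
the job is handed in; nothing more can be done
None
```

All four lids are on the jars of their own colour and lie flat in the last pictures; the job was handed in at about 31 s of the 96 s allowed, and sign-off returned no verdict.

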